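Dock the display case between the guide rails

TASK

Push the black display case along the white plate, in between the two brass guide rails and home against the red stop at the far end, without the case or the robot ever touching either rail (they are finely adjusted). Only push it with the fingers: do not lift or tip it, and leave everything else where it stands. Finish with the robot clear of everything.

Things in the scene. Friction and masses are not known exactly. Their poses are not given: they have to be found in the camera images.
- dock: fixed loading dock, a white plate 430 x 240 mm, 8 mm thick. +x: push direction along the lane (roughly to the robot's left), z up. Origin: at bench height under the lane's centre line, at the lane's mouth; the plate spans x -210 to 220, y -120 to 120 mm, top at z = 8. Open apron where x < 0; lane from x = 0 to the stop face at 175, 108 mm wide between the rails
- rail_left: the brass guide rail on the dock's +y side, 200 mm long, 12 mm wide, 14 mm high (top 22 mm above the bench), fixed to the plate. Origin: at the centre of its underside at the mouth end, at dock (0, 60, 8) mm; same axes as the dock
- rail_right: the same on the dock's -y side, origin at dock (0, -60, 8) mm
- stop: steel stop block with a red face at the far end of the lane, 90 mm wide, 30 mm high, fixed. Origin: at the foot of the red face, on the lane's centre line, at dock (175, 0, 8) mm; same axes as the dock
- case: flat black display case, stones in its lid, two steel clasps on its +y side: 100 mm long (x), 92 wide (y, more than the fingers span), 48 high, about 0.35 kg; slides on the plate with a few N. Origin: centre of its underside, z up. Starts flat on the apron, up to 30 mm off the lane's line and turned up to 0.3 rad from the dock's axes (its x roughly along the dock's x)
- gem_jar: small amber-brown jar, 34 mm across, 42 mm tall, standing on the plate outside the left rail. Origin: centre of its underside. To be left alone
- ring_box: small blue ring box, 36 x 34 x 37 mm, standing on the plate outside the right rail. Origin: centre of its underside. To be left alone
- canister: black can, 68 mm across, 110 mm tall, on the bench. Origin: centre of its underside. To be left alone
- wood_jar: turned wooden jar, 68 mm across, 88 mm tall, on the bench. Origin: centre of its underside. To be left alone
- graver_cup: clear cup full of gravers, 60 mm across, about 95 mm tall, on the bench. Origin: centre of its underside. To be left alone
- pliers: pliers with black grips lying on the bench, about 140 mm long, 12 mm high. Origin: middle of the underside at the pivot. To be left alone
Not all that is in view belongs to the job. Leave any blue or green look-alike of the case alone.

How it is judged (in metres and radians):
At the end, for the whole second after the job is handed in: The case lies flat and at rest in the lane, its front face within 5 mm of the stop, its middle within 8 mm of the lane's centre line and its long axis within 0.1 rad of the lane's (x of case in the frame of dock between 0.12 and 0.128 m and y of case in the frame of dock between -0.008 and 0.008 m and z of case in the frame of dock below 0.011 m and angle between the x axis of case and the x axis of dock, either way round below 0.1 rad and angle between case's own z axis and vertical below 0.05 rad and linear speed of case below 0.01 m/s); the robot touches nothing.
It fails at once if the left guide rail is touched, by the case, the robot or anything else (contact force between rail_left and anything else above 0.2 N).
It fails at once if the right guide rail is touched, by the case, the robot or anything else (contact force between rail_right and anything else above 0.2 N).
It fails at once if the case is lifted (more than 7 mm off the plate) or tipped (more than 0.15 rad) (z of case in the frame of dock above 0.015 m or angle between case's own z axis and vertical above 0.15 rad).
It fails at once if the case leaves the plate (z of case in the frame of dock below 0.002 m).
It fails at once if a bystander is shifted by more than 15 mm (distance of any of gem_jar, ring_box, canister, wood_jar, graver_cup, pliers from where it was at the start of the episode above 0.015 m).
It also fails if it takes over 64 s, if anything falls off the work surface, if the arm or the gripper's body presses on something with over 40 N, if the wrist force passes 120 N, or if a joint passes its speed limit or range.

ROBOT

A 7-joint arm with a two-finger parallel gripper is mounted at the origin on the work surface. World frame = base frame: x ahead of the robot, y to its left, z up, the work surface at z = 0. Lengths are in mm, angles in degrees, forces in N, time in s.
With the tool pointing down it reaches from about 400 to 750 mm from the base axis. Payload 19.5 kg.
Tool frame: the origin (TCP) lies midway between the tips of the shut fingers; the grasp point (between the pads) lies 19 mm behind it; z points along the fingers, y is the line along which they close (so a half turn about z gives the same grasp; the last joint's range is limited). The gripper opens to 85 mm and grips with 20 to 120 N. Pads are 22 mm wide; open, the fingers measure 114 mm over their backs; the gripper's body (76 mm by 85 mm) begins 54 mm behind the grasp point. The pads swing forward as they close: fully open they stand 13 mm farther back than shut.
Start: joints at [68.371, 40.479, -1.581, 85.061, 1.261, 54.483, -4.326], TCP at [189.469, -542.86, 231.268] pointing down, gripper open.
Joint ranges: [-155.06, 155.06], [-18.47, 123.98], [-90, 86.84], [0, 140.48], [-83.41, 263.41], [0, 116], [-161.91, 161.91]. Speed limits (degrees/s): [108.29, 108.29, 147.25, 147.25, 172.46, 172.46, 172.46].

INTERFACE

Orientations are given as [roll, pitch, yaw] about the fixed x, y, z axes, in that order (R = Rz(yaw) Ry(pitch) Rx(roll)).
In Python, from bench import env gives the robot as it stands.
- The arm moves only by the shell command python3 -m inch 'ROWS' [FORCE]. ROWS is JSON, a list of rows, each a list of 3 entries, a list of its own where there are three numbers: the finger opening in mm, from 0 to 85.4, then the shift along the tool's x, y, z in units of 25 mm (1.0 is 25 mm), then the turn about the tool's z in units of 10 degrees (1.0 is 10 degrees). In form: [[hand, [tx, ty, tz], turn], ...]. A call has 1 to 8 rows; each row shifts and turns the commanded pose from where the row before left it, along the tool's axes as they then stand; what a row does not reach is not made up. A row lasts 1/8 s, in which the tool goes at most 62.5 mm and 10.7 degrees, less where a joint would pass 70% of its speed; a pose out of reach is approached as far as the arm can. A call is refused whole if a number of a shift passes 1 or a number of a turn 1, either way. A call with a gripper value outside its range is refused whole. The fingers move at their own pace and stop on an object; FORCE is the grip in N (left out, the last holds). Time passes only in rows, so rows that do not move let the fingers close. It gives the time, the measured TCP pose, the force, the opening and the grip force at its end, in the units of the state.
- env.state(): the state, without advancing time (a new reading comes with each control period).
- env.capture(name): name is "side" or "top"; returns a dict with "img" (400x640x3 uint8, red, green, blue), "depth" (400x640 float32, mm along the optical axis (not along the pixel's ray), 0 where there is no reading), "fov_y" (degrees; the focal length in pixels is half the picture's height over the tangent of half this angle, whatever the lens; pixels are square), "cx", "cy" (the principal point, pixels), "cam_to_world" (4x4, takes a point from camera to world coordinates). Camera axes: x right, y down, z forward; pixel columns grow to the right and rows downward; lengths in mm; the calibration is good to about 2 mm. A picture is of the moment at which its call begins.
- env.sign_off(): hands the job in; it is judged then, once.
Trained networks look in a picture, given as the dict that the camera call returned (one of the last four; its "shot" number tells which), for a name from the list of things; names that differ only in an ending like _2 or _b are one class to them, and where a whole thing is asked for, a point or a joint stands for the part that bears it (a point fixed in the world has none). Each returns a list of dicts, best first, with "score" (0 to 1); they miss things now and then, are a little off and sometimes report something else, mostly with a low value. They report only what shows in the picture. A call takes as long as a camera call. They do not tell look-alikes from the thing itself.
- env.spot_in(picture, name): "rect" ([left, top, width, height] in pixels, round what is visible of it).
- env.regions_of(picture, name): "mask" (400x640 bool, what is visible of it) and "rect" ([left, top, width, height] in pixels, round what is visible of it).
- env.mark_of(picture, name): "xy" ([column, row] in pixels: a listed point, or the origin of a listed thing).
The state is a dict: "time": time; "qpos": joint angles; "qvel": joint speeds; "tau": joint torques, N m; "tool_pos": TCP position; "tcp_rot": TCP orientation; "ft_force": force on the tool from outside, world axes, zero at the start; "torque": the same for the moment, N m; "gripper_width": opening from 0.0 (shut) to 1.0 (fully open); "finger_force": force on a finger pad.
Only numpy, scipy, OpenCV 4.12 (cv2) and the standard library are available. Lean on these libraries where they do the work, as an engineer would, in place of code of your own. Each camera call takes 0.05 s, during which the arm holds its last target. There are 200 camera calls.

## Working session

There is one attempt and no reset: what is moved stays moved. The work goes in short steps, Python scripts to look and compute and a shell command to move; the robot and the scene stay as the last step left them, time stands still between calls to the robot, and variables do not carry over. Pictures are saved under pics/ and viewed, at most 10 in all, crops included, and the job is handed in when it is done.

```bash
mkdir -p pics; cat > h.py <<'E'
import numpy as np, cv2
from bench import env
def world(p,u,v,z=None):
    f=200/np.tan(np.radians(p["fov_y"]/2)); T=np.array(p["cam_to_world"])
    u=np.asarray(u,float);v=np.asarray(v,float)
    d=np.stack([(u-p["cx"])/f,(v-p["cy"])/f,np.ones_like(u)],-1)
    if z is None:
        D=p["depth"][v.astype(int),u.astype(int)]
        return (d*D[...,None])@T[:3,:3].T+T[:3,3]
    r=d@T[:3,:3].T; return T[:3,3]+r*((z-T[2,3])/r[...,2])[...,None]
def save(p,n,crop=None,s=1):
    im=p["img"][...,::-1]
    if crop: x,y,w,h=crop; im=im[y:y+h,x:x+w]
    cv2.imwrite("pics/"+n,cv2.resize(np.ascontiguousarray(im),None,fx=s,fy=s))
E
python3 - <<'E'
from h import *
for c in("top","side"):
    p=env.capture(c); save(p,c+"0.png")
    print(c,p["fov_y"],np.round(p["cam_to_world"],2).tolist())
    for n in("dock","rail_left","rail_right","stop","case","gem_jar","ring_box"):
        print(n,[(round(r["score"],2),r["rect"]) for r in env.spot_in(p,n)][:3],[(round(r["score"],2),np.round(r["xy"],1).tolist()) for r in env.mark_of(p,n)][:3])
print(env.state())
E
```

```text
top 57.517126573615755 [[-0.01, -1.0, 0.09, 400.48], [-1.0, 0.01, 0.01, 6.91], [-0.01, -0.09, -1.0, 1018.32], [0.0, 0.0, 0.0, 1.0]]
dock [(0.71, [235.1, 130.1, 156.8, 101.6])] [(0.93, [314.8, 179.4]), (0.67, [180.2, 184.4]), (0.26, [460.1, 217.8])]
rail_left [(0.74, [246.5, 196.8, 70.7, 8.5]), (0.66, [165.5, 207.6, 28.0, 22.8])] [(0.9, [319.6, 198.8])]
rail_right [(0.63, [242.2, 159.8, 73.1, 8.0])] [(0.67, [359.7, 167.9]), (0.64, [311.6, 160.4])]
stop [] [(0.66, [255.2, 184.6]), (0.53, [183.1, 219.1])]
case [(0.94, [371.8, 251.2, 41.5, 40.5]), (0.86, [242.9, 247.1, 47.8, 45.2]), (0.59, [341.0, 144.9, 45.2, 39.2])] [(0.82, [360.3, 166.9]), (0.73, [389.0, 271.2]), (0.71, [272.7, 266.0])]
gem_jar [(0.74, [444.7, 141.1, 34.8, 27.9]), (0.57, [257.0, 215.5, 11.9, 8.4])] [(0.63, [267.4, 220.6])]
ring_box [(0.5, [262.4, 144.7, 14.4, 11.7])] [(0.67, [454.4, 159.8]), (0.48, [267.9, 152.1])]
side 53.01214454065451 [[-0.98, -0.13, 0.18, 331.46], [-0.22, 0.54, -0.81, 855.02], [0.01, -0.83, -0.55, 618.8], [0.0, 0.0, 0.0, 1.0]]
dock [(0.96, [235.9, 164.9, 117.5, 101.4])] [(0.66, [302.0, 207.2])]
ra
[... 610 characters left out ...]
]
{'time': 1.5, 'qpos': array([68.37149069, 40.47924503, -1.5824801 , 85.0604545 ,  1.26160378,
       54.48378222, -4.32807262]), 'qvel': array([-0.03561234, -0.0876045 ,  0.00507859,  0.01810575, -0.03861309,
        0.08823101,  0.07786245]), 'tau': array([-3.25616475e-04, -8.82983351e+01,  1.23401139e+00, -2.36376393e+01,
        1.71162008e-02,  1.72908414e-03, -2.28689737e-05]), 'tool_pos': array([ 189.46926284, -542.86051549,  231.27359668]), 'tcp_rot': array([-1.79993869e+02,  1.32079053e-05,  1.92373611e+01]), 'ft_force': array([ 0.01271961,  0.04535883, -0.48386171]), 'torque': array([-0.02892978, -0.01796899,  0.04178052]), 'finger_force': 0.0, 'gripper_width': 0.9994271607630051}
```

View pics/top0.png

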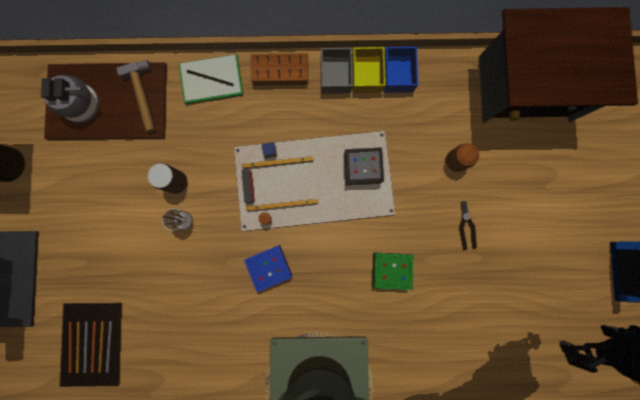

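View pics/side0.png

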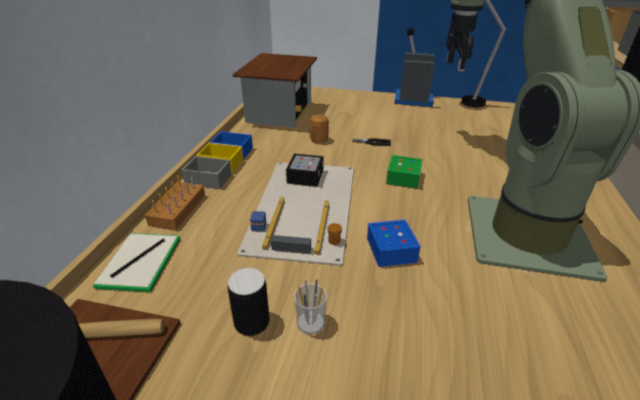

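The top view shows the plate (corners at about (236,147), (385,132), (394,213), (242,230)), the black case at (364,166), the rails at rows ~162 and ~204, and the stop at (248,185). The green and blue cases are decoys off the plate. Next I'll fit the dock and case poses.

```bash
cat > m.py <<'E'
from h import *
def rails(p,roi):
    hsv=cv2.cvtColor(p["img"],cv2.COLOR_RGB2HSV); x,y,w,h=roi
    m=np.zeros((400,640),np.uint8); m[y:y+h,x:x+w]=cv2.inRange(hsv,(12,110,90),(32,255,255))[y:y+h,x:x+w]
    return m
def rect_world(pts):
    (c,s,a)=cv2.minAreaRect(pts[:,:2].astype(np.float32)); return np.round(c,1),np.round(s,1),round(a,2)
def casefit(p,roi,zr=(46,70)):
    x,y,w,h=roi; vv,uu=np.mgrid[y:y+h,x:x+w]; P=world(p,uu,vv)
    ok=(P[...,2]>zr[0])&(P[...,2]<zr[1])
    m=ok.astype(np.uint8); n,l,st,ce=cv2.connectedComponentsWithStats(m)
    k=1+np.argmax(st[1:,4]); s=l==k
    P=world(p,uu[s],vv[s],56.); return P,np.median(world(p,uu[s],vv[s])[:,2])
E
python3 - <<'E'
from m import *
for c,roi,croi,proi in(("top",(232,150,92,66),(335,135,60,60),(225,122,180,115)),("side",(250,190,90,65),(275,145,60,50),(225,155,140,115))):
    p=env.capture(c)
    m=rails(p,roi)
    n,l,st,ce=cv2.connectedComponentsWithStats(m)
    for k in sorted(range(1,n),key=lambda k:-st[k,4])[:3]:
        v,u=np.where(l==k)
        if len(v)<40: continue
        P=world(p,u,v,22.)[:,:2]; zz=np.median(world(p,u,v)[:,2]); print(c,"rail",st[k].tolist(),rect_world(P),round(zz,1))
        vx,vy,x0,y0=cv2.fitLine(P.astype(np.float32),2,0,.01,.01).ravel(); print("   dir",round(np.degrees(np.arctan2(vy,vx)),2),P.mean(0).round(1))
    P,z=casefit(p,croi); print(c,"case",len(P),z,rect_world(P),P.mean(0).round(1))
    x,y,w,h=proi; g=p["img"].astype(int); wm=np.zeros((400,640),np.uint8)
    wm[y:y+h,x:x+w]=((g.min(2)>90)&(g.max(2)-g.min(2)<45))[y:y+h,x:x+w]
    wm=cv2.morphologyEx(wm,cv2.MORPH_OPEN,np.ones((3,3),np.uint8)); n,l,st,ce=cv2.connectedComponentsWithStats(wm)
    k=1+np.argmax(st[1:,4]); v,u=np.where(l==k); print(c,"plate",st[k].tolist(),rect_world(world(p,u,v,8.)),np.median(world(p,u,v)[:,2]))
    ov=p["img"].copy(); ov[m>0]=(255,0,255); ov[(l==k)&(np.indices(l.shape).sum(0)%3==0)]=(0,255,0); q=dict(p,img=ov); save(q,c+"_ov.png",(225,120,180,150),4)
E
```

```text
top rail [246, 199, 72, 12, 342] (array([492.3,  96.6]), array([ 14. , 196.5]), 5.01) 20.8
   dir -84.64 [492.3  97. ]
top rail [242, 156, 71, 12, 322] (array([612. , 108.6]), array([ 14.2, 196. ]), 5.21) 21.0
   dir -84.86 [611.8 108. ]
top rail [232, 150, 8, 66, 321] (array([556. , 223.7]), array([181.8,  19.2]), 0.38) -0.9
   dir 2.91 [537.1 227. ]
top case 1287 53.372695571732265 (array([ 592.4, -126.7]), array([ 94. , 100.6]), 2.12) [ 592.7 -126.7   56. ]
top plate [252, 131, 142, 97, 8422] (array([563.9, -13.2]), array([238.4, 386.8]), 5.44) 7.0075346896923065
side rail [263, 197, 21, 52, 272] (array([609. , 111.5]), array([ 15.1, 207.4]), 5.66) 21.8
   dir -84.57 [607.6 120.1]
side rail [314, 201, 15, 53, 260] (array([489.3, 101.5]), array([ 12.8, 206.4]), 4.9) 21.9
   dir -84.8 [488.5 111.9]
side rail [250, 190, 14, 25, 200] (array([678.1,  41.5]), array([ 35.2, 111.9]), 20.85) 0.3
   dir -77.61 [688.1  30.5]
side case 653 54.4946188721392 (array([ 590. , -120.6]), array([ 95. , 118.3]), 1.56) [ 589.6 -119.3   56. ]
side plate [256, 162, 98, 86, 4688] (array([561.5, -17.4]), array([241. , 387.4]), 5.45) 8.379955878409078
```

View pics/top_ov.png

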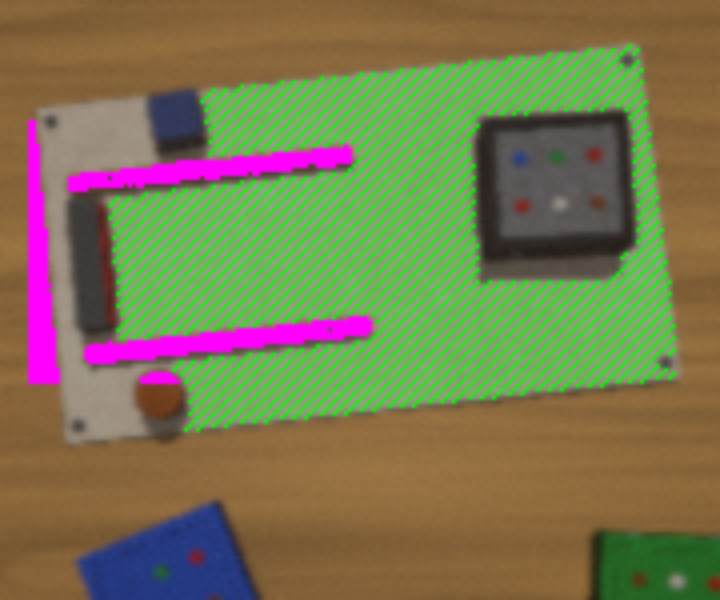

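```bash
python3 -m inch '[[50,[0,0,0],0.7],[50,[0.5,-0.3,0],0.69],[50,[1,-0.72,0],0],[50,[1,-0.72,0],0],[50,[1,-0.72,0],0],[50,[1,-0.72,0],0],[50,[1,-0.72,0],0],[50,[1,-0.72,0],0]]' 20; python3 -m inch '[[50,[1,-0.72,0],0],[50,[1,-0.72,0],0],[50,[1,-0.72,0],0],[50,[1,-0.72,0],0],[50,[1,-0.72,0],0],[50,[1,-0.72,0],0],[50,[1,-0.72,0],0],[50,[1,-0.72,0],0]]'; python3 -m inch '[[50,[1,-0.72,0],0],[50,[1,-0.72,0],0],[50,[1,-0.72,0],0],[50,[1,-0.72,0],0],[50,[1,-0.72,0],0],[50,[0,0,0],0],[50,[0,0,0],0]]'
```

```text
time: 2.6
tool_pos: [340.1, -410.7, 231.3]
tcp_rot: [-180.0, -0.0, 5.3]
ft_force: [0.2, -0.3, -0.2]
gripper_width: 0.583
finger_force: 0.0
time: 3.6
tool_pos: [525.9, -248.7, 231.3]
tcp_rot: [-180.0, -0.0, 5.3]
ft_force: [0.3, 0.1, -0.7]
gripper_width: 0.582
finger_force: 0.0
time: 4.47
tool_pos: [640.9, -148.7, 231.2]
tcp_rot: [180.0, 0.0, 5.3]
ft_force: [-0.8, -0.2, -0.2]
gripper_width: 0.587
finger_force: 0.0
```

```bash
python3 -m inch '[[50,[0.71,-0.53,0],0],[50,[0.71,-0.54,0],0],[50,[0,0,1],0],[50,[0,0,1],0],[50,[0,0,1],0],[50,[0,0,1],0],[50,[0,0,1],0],[50,[0,0,1],0]]'; python3 -m inch '[[50,[0,0,1],0],[50,[0,0,0.6],0],[50,[0,0,0.4],0],[50,[0,0,0.2],0],[50,[0,0,0],0]]'
python3 - <<'E'
from m import *
p=env.capture("side"); save(p,"s1.png",(230,100,140,130),5); print(env.state()["tool_pos"])
E
```

```text
time: 5.48
tool_pos: [673.7, -119.2, 80.8]
tcp_rot: [180.0, -0.0, 5.3]
ft_force: [-0.4, -0.4, 0.1]
gripper_width: 0.583
finger_force: 0.0
time: 6.1
tool_pos: [674.2, -118.3, 26.5]
tcp_rot: [180.0, -0.0, 5.3]
ft_force: [-0.4, -0.9, 0.4]
gripper_width: 0.587
finger_force: 0.0
[ 674.27918595 -118.3139047    26.78580803]
```

View pics/s1.png

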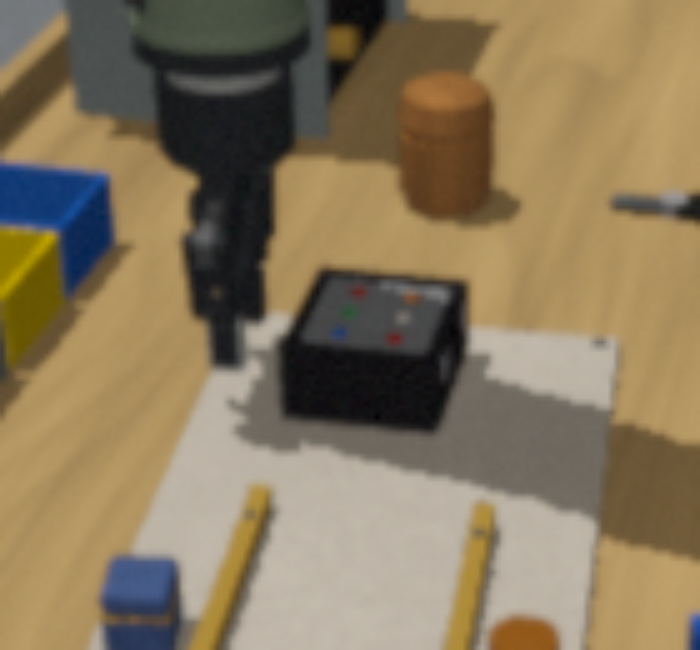

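The fingers stand behind the case's far side with a clear gap. I'll push it sideways, slowly.

```bash
python3 -m inch '[[50,[-0.4,0,0],0],[50,[-0.3,0,0],0],[50,[-0.2,0,0],0],[50,[-0.15,0,0],0],[50,[-0.15,0,0],0],[50,[-0.15,0,0],0],[50,[-0.15,0,0],0],[50,[-0.1,0,0],0]]';python3 -m inch '[[50,[-0.1,0,0],0],[50,[0,0,0],0],[50,[0,0,0],0]]'
python3 - <<'E'
from m import *
for c,r in (("top",(325,130,80,80)),("side",(275,145,60,50))):
    p=env.capture(c);P,z=casefit(p,r,(46,64)); print(c,len(P),z,rect_world(P)); save(p,c+"2.png",(230,100,180,140),4)
E
```

```text
time: 7.15
tool_pos: [634.1, -122.0, 26.4]
tcp_rot: [180.0, -0.0, 5.3]
ft_force: [2.7, 0.6, 2.6]
gripper_width: 0.585
finger_force: 1.6
time: 7.52
tool_pos: [631.4, -122.2, 26.1]
tcp_rot: [-180.0, 0.1, 5.3]
ft_force: [0.3, -0.2, -0.5]
gripper_width: 0.589
finger_force: 0.0Traceback (most recent call last):
  File "<stdin>", line 3, in <module>
  File "m.py", line 12, in casefit
    k=1+np.argmax(st[1:,4]); s=l==k
        ~~~~~~~~~^^^^^^^^^^
    return _wrapfunc(a, 'argmax', axis=axis, out=out, **kwds)
    return bound(*args, **kwds)
ValueError: attempt to get argmax of an empty sequence
```

```bash
python3 -m inch '[[50,[0.5,0,0],0],[50,[1,0,0],0],[50,[0,0,-1],0],[50,[0,0,-1],0],[50,[0,0,-1],0],[50,[0,0,-1],0],[50,[0,0.9,0],0],[50,[-1,0.9,0],0]]'; python3 -m inch '[[50,[-1,0.9,0],0],[50,[-1,0.76,0],0],[50,[-0.86,0,0],-1],[50,[0,0,0],-1],[50,[0,0,0],-1],[50,[0,0,0],-1],[50,[0,0,0],-1],[50,[0,0,0],-1]]';python3 -m inch '[[50,[0,0,0],-1],[50,[0,0,0],-1],[50,[0,0,0],-1],[50,[0,0,0],0],[50,[0,0,0],0]]'
python3 - <<'E'
from m import *
for c,r in (("top",(325,130,80,80)),("side",(265,145,70,50))):
    p=env.capture(c); save(p,c+"2.png",(230,100,180,140),4)
    try: P,z=casefit(p,r,(46,64)); print(c,len(P),z,rect_world(P))
    except Exception as e: print(e)
E
```

```text
time: 8.57
tool_pos: [648.3, -166.8, 125.2]
tcp_rot: [-180.0, 0.0, 5.4]
ft_force: [-0.4, 0.1, -0.4]
gripper_width: 0.586
finger_force: 0.0
time: 9.57
tool_pos: [580.5, -214.7, 125.4]
tcp_rot: [-179.9, 0.0, 65.6]
ft_force: [0.4, -0.1, 0.2]
gripper_width: 0.587
finger_force: 0.0
time: 10.2
tool_pos: [580.8, -214.2, 125.8]
tcp_rot: [-180.0, -0.0, 95.1]
ft_force: [0.3, -0.6, 1.2]
gripper_width: 0.589
finger_force: 0.0
top 1296 53.315007482967985 (array([ 574.2, -130.9]), array([ 93.6, 100.4]), 5.32)
side 641 54.425071610674536 (array([ 571.6, -124.1]), array([ 94.2, 119.3]), 5.19)
```

View pics/top2.png

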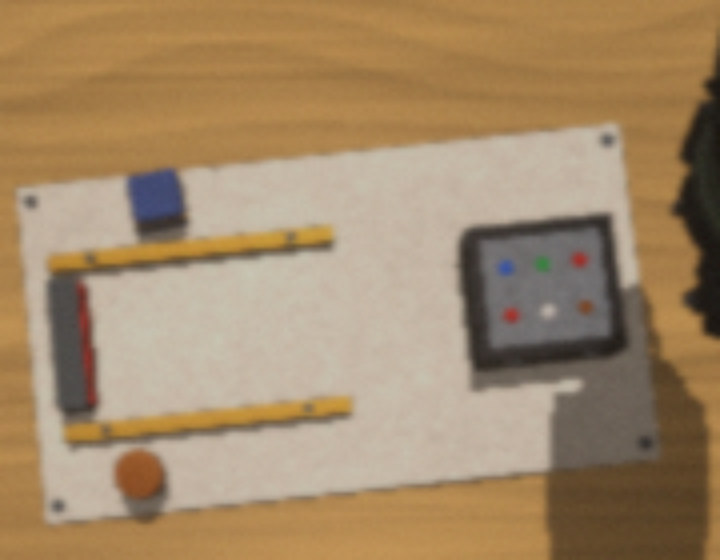

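The case is aligned (−0.5 mm, 0°). Next I'll lower behind it and push to just before the mouth.

```bash
python3 -m inch '[[50,[0,0,1],-0.02],[50,[0,0,1],0],[50,[0,0,1],0],[50,[0,0,0.6],0],[50,[0,0,0.3],0],[50,[0.4,0,0],0],[50,[0.3,0,0],0],[50,[0.2,0,0],0]]'; python3 -m inch '[[50,[0.2,0,0],0],[50,[0.3,0,0],0],[50,[0.3,0,0],0],[50,[0.3,0,0],0],[50,[0.3,0,0],0],[50,[0.3,0,0],0],[50,[0.3,0,0],0],[50,[0.3,0,0],0]]'; python3 -m inch '[[50,[0.3,0,0],0],[50,[0.3,0,0],0],[50,[0.2,0,0],0],[50,[0.1,0,0],0],[50,[0,0,0],0],[50,[0,0,0],0]]'
python3 - <<'E'
from m import *
for c,r in (("top",(300,130,80,80)),("side",(265,155,75,60))):
    p=env.capture(c); save(p,c+"3.png",(230,120,140,140),4)
    try: P,z=casefit(p,r,(50,60)); print(c,len(P),z,rect_world(P))
    except Exception as e: print(e)
E
```

```text
time: 11.3
tool_pos: [579.3, -191.0, 29.5]
tcp_rot: [179.9, 0.0, 95.6]
ft_force: [0.0, -3.0, 1.4]
gripper_width: 0.585
finger_force: 1.5
time: 12.3
tool_pos: [573.3, -133.7, 28.8]
tcp_rot: [-180.0, -0.0, 95.5]
ft_force: [-0.7, -3.5, 1.7]
gripper_width: 0.583
finger_force: 1.6
time: 13.05
tool_pos: [571.1, -111.6, 28.7]
tcp_rot: [-180.0, -0.0, 95.5]
ft_force: [0.3, 0.0, 0.2]
gripper_width: 0.586
finger_force: 0.0
top 1108 53.3678270218586 (array([566. , -48.4]), array([92.6, 99.5]), 5.65)
side 736 54.62494267852901 (array([564.6, -56.2]), array([ 93.8, 132.6]), 5.29)
```

View pics/side3.png

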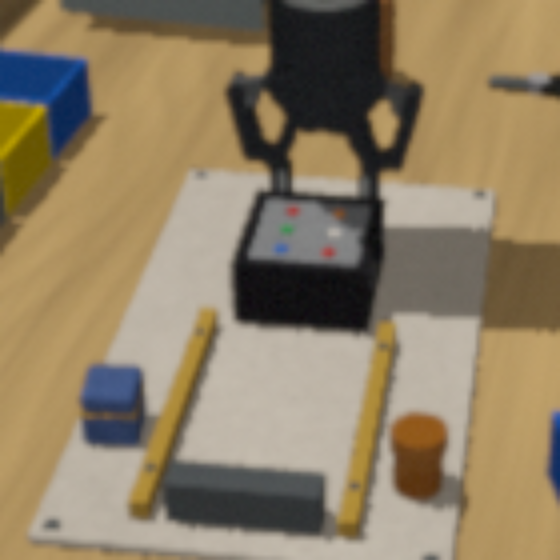

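View pics/top3.png

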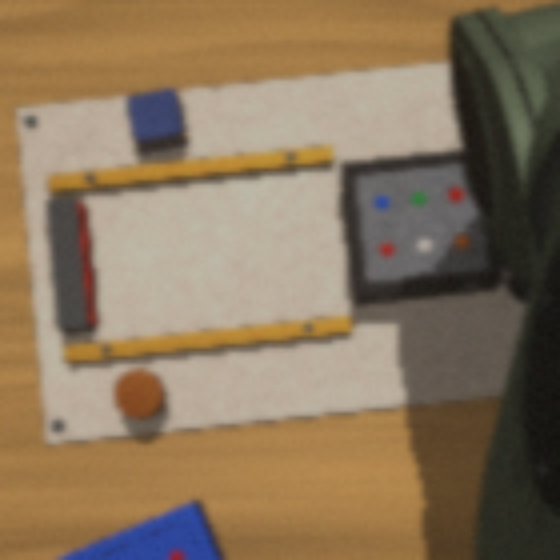

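Centred at the mouth (0.05 mm off, yaw within ~0.3°). I'll continue into the lane.

```bash
python3 -m inch '[[50,[0.2,0,0],0.02],[50,[0.3,0,0],0],[50,[0.3,0,0],0],[50,[0.3,0,0],0],[50,[0.3,0,0],0],[50,[0.3,0,0],0],[50,[0.2,0,0],0],[50,[0,0,0],0]]'
python3 - <<'E'
from m import *
for c,r in (("top",(270,130,80,80)),("side",(265,165,75,60))):
    p=env.capture(c)
    try:
        P,z=casefit(p,r,(50,60)); a=rect_world(P); d=a[0]-((561.3,3.) if c=="top" else (558.4,6.9)); print(c,len(P),z,a,"dock",-.0924*d[0]+.9957*d[1],-.9957*d[0]-.0924*d[1])
    except Exception as e: print(e)
E
```

```text
time: 14.15
tool_pos: [566.8, -64.0, 28.9]
tcp_rot: [180.0, -0.0, 95.4]
ft_force: [0.6, -0.4, 0.8]
gripper_width: 0.584
finger_force: 0.0
top 930 53.30438145608008 (array([561.2,   6.5]), array([92.6, 85.3]), 5.65) dock 3.4941899999999917 -0.2238300000000905
side 815 54.6474392134478 (array([560.2,  -4.8]), array([ 93.4, 122. ]), 5.15) dock -11.816010000000006 -0.7111800000000681
```

```bash
python3 -m inch '[[50,[0.2,0,0],0],[50,[0.3,0,0],0],[50,[0.3,0,0],0],[50,[0.3,0,0],0],[50,[0.3,0,0],0],[50,[0.3,0,0],0],[50,[0.3,0,0],0],[50,[0.2,0,0],0]]'; python3 -m inch '[[50,[0.2,0,0],0],[50,[0.3,0,0],0],[50,[0.3,0,0],0],[50,[0.3,0,0],0],[50,[0.3,0,0],0],[50,[0.2,0,0],0],[50,[0.2,0,0],0],[50,[0,0,0],0]]'
python3 - <<'E'
from m import *
for c,r in (("top",(245,140,70,80)),("side",(250,175,85,65))):
    p=env.capture(c); save(p,c+"4.png",(225,120,140,140),4)
    try:
        P,z=casefit(p,r,(50,60)); a=rect_world(P); d=a[0]-((561.3,3.) if c=="top" else (558.4,6.9)); print(c,len(P),z,a,"dock",-.0924*d[0]+.9957*d[1],-.9957*d[0]-.0924*d[1])
    except Exception as e: print(e)
E
```

```text
time: 15.25
tool_pos: [561.6, -9.1, 28.8]
tcp_rot: [180.0, -0.0, 95.4]
ft_force: [0.5, -1.8, -0.2]
gripper_width: 0.584
finger_force: 0.8
time: 16.25
tool_pos: [557.4, 35.6, 28.8]
tcp_rot: [180.0, -0.0, 95.4]
ft_force: [0.4, -0.9, -0.0]
gripper_width: 0.587
finger_force: 0.0
top 7 51.01512915408796 (array([456.9, 148.1]), array([10.4,  5.8]), 55.8) dock 154.12263 90.54383999999997
side 1037 54.544440021005585 (array([551.5,  88.2]), array([ 93.7, 135.1]), 5.51) dock 81.58797 -0.6417900000000216
```

View pics/top4.png

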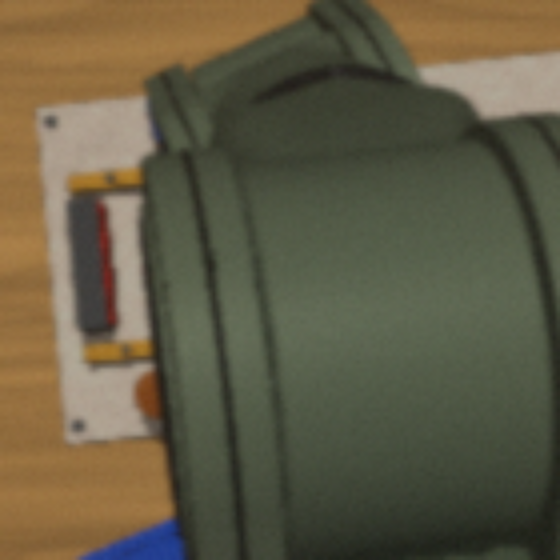

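The arm covers the case in the top view, but the side view shows it centred with ~28 mm to go. I'll approach the stop gently and watch the force.

```bash
python3 -m inch '[[50,[0.2,0,0],0],[50,[0.2,0,0],0],[50,[0.2,0,0],0],[50,[0.2,0,0],0],[50,[0.15,0,0],0],[50,[0.05,0,0],0]]'; python3 -m inch '[[50,[0.05,0,0],0]]';python3 -m inch '[[50,[0.05,0,0],0]]';python3 -m inch '[[50,[0.05,0,0],0]]'
```

```text
time: 17.1
tool_pos: [555.0, 60.3, 28.8]
tcp_rot: [-180.0, -0.0, 95.4]
ft_force: [-0.2, -1.7, -0.3]
gripper_width: 0.584
finger_force: 1.0
time: 17.23
tool_pos: [555.0, 61.1, 28.8]
tcp_rot: [-180.0, 0.0, 95.3]
ft_force: [-0.6, -2.4, -0.4]
gripper_width: 0.586
finger_force: 1.0
time: 17.35
tool_pos: [554.9, 62.4, 28.8]
tcp_rot: [-180.0, -0.0, 95.3]
ft_force: [0.2, -2.0, -0.3]
gripper_width: 0.587
finger_force: 1.0
time: 17.48
tool_pos: [554.8, 63.7, 28.8]
tcp_rot: [180.0, -0.0, 95.3]
ft_force: [-0.1, -2.0, 0.7]
gripper_width: 0.587
finger_force: 1.0
```

```bash
for i in 1; do python3 -m inch '[[50,[0.05,0,0],0]]'; python3 -m inch '[[50,[0.05,0,0],0]]';python3 -m inch '[[50,[0.05,0,0],0]]'; done | grep -E "tool|ft"
```

```text
tool_pos: [554.6, 65.0, 28.8]
ft_force: [0.2, -2.0, -0.6]
tool_pos: [554.6, 66.1, 28.8]
ft_force: [1.8, -9.3, 0.4]
tool_pos: [554.5, 66.1, 28.9]
ft_force: [2.6, -13.9, 1.5]
```

The force jumped to 14 N, so the case is home. I'll back off straight, raise and check.

```bash
python3 -m inch '[[50,[-0.2,0,0],0],[50,[-0.5,0,0],0],[50,[-1,0,0],0],[50,[-1,0,0],0],[50,[-0.3,0,-0.5],0],[50,[0,0,-1],0],[50,[-1,0,-1],0],[50,[-1,0,-1],0]]'; python3 -m inch '[[50,[-1,0,-1],0],[50,[-1,0,-1],0],[50,[-1,0,-1],0],[50,[-1,0,0],0],[50,[-1,0,0],0],[50,[-1,0,0],0],[50,[-1,0,0],0],[50,[0,0,0],0]]'
python3 - <<'E'
from m import *
for c,r in (("top",(240,140,70,80)),("side",(250,175,85,75))):
    p=env.capture(c); save(p,c+"5.png",(225,120,140,140),4)
    try:
        P,z=casefit(p,r,(50,60)); a=rect_world(P); d=a[0]-((561.3,3.) if c=="top" else (558.4,6.9)); print(c,len(P),z,a,"dock",-.0924*d[0]+.9957*d[1],-.9957*d[0]-.0924*d[1])
    except Exception as e: print(e)
E
```

```text
time: 18.85
tool_pos: [566.1, -57.0, 118.0]
tcp_rot: [180.0, -0.0, 95.4]
ft_force: [-0.2, -0.2, -0.3]
gripper_width: 0.586
finger_force: 0.0
time: 19.85
tool_pos: [582.1, -232.5, 191.8]
tcp_rot: [180.0, 0.0, 95.2]
ft_force: [-0.7, 0.4, -0.1]
gripper_width: 0.591
finger_force: 0.0
top 1224 53.64761788113282 (array([549.9, 128.2]), array([92.6, 99.8]), 5.29) dock 125.71499999999999 -0.21750000000002068
side 1081 54.5187153005204 (array([547.5, 130.8]), array([ 93.5, 108.6]), 5.51) dock 124.37439 -0.5952300000000221
```

View pics/top5.png

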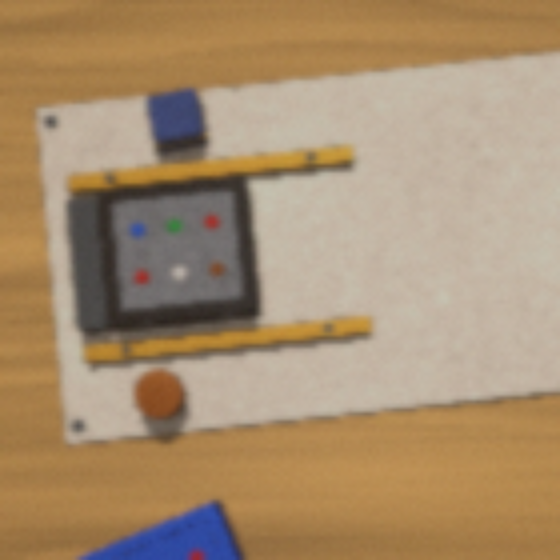

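The picture shows the case against the stop (its edge at column ~103) and between the rails. It measures x ≈ 125 mm, y ≈ −0.3 mm and square. The robot is clear.

```bash
python3 -c "
from bench import env
print(env.sign_off())"
```

```text
the job is handed in; nothing more can be done
None
```

The case is home against the red stop, centred and square in the lane to within about 1 mm; no rail contact showed in the forces or pictures, the robot is clear, and the job is handed in with no verdict returned.

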